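# Top up the sample case and hold its lid at the balance point

### The arm

A 6-joint arm with a two-finger parallel gripper is mounted at the origin on the work surface. World frame = base frame: x ahead of the robot, y to its left, z up, the work surface at z = 0. Lengths are in m, angles in rad, forces in N, time in s.
With the tool pointing down it reaches from about 0.35 to 0.775 m from the base axis. Payload 5.5 kg.
Tool frame: the origin (TCP) lies between the finger pads; the fingertips stand env.tcp_to_tips ahead of it and the grasp point (between the pads) lies 3 mm ahead of it (env.tcp_to_tips is the distance from the TCP to the fingertips, in m); z points along the fingers, y is the line along which they close (so a half turn about z gives the same grasp; the last joint's range is limited). The gripper opens to 85 mm and grips with 20 to 120 N. Pads are 22 mm wide; open, the fingers measure 114 mm over their backs; the gripper's body (76 mm by 85 mm) begins 54 mm behind the grasp point. The pads swing forward as they close: fully open they stand 13 mm farther back than shut.
Start: joints at [-1.442, 0.313, 0.046, 1.304, 0, 1.431], TCP at [0.153, -0.554, 0.226] pointing down, gripper open.
Joint ranges: [-2.76, 2.76], [-0.86, 1.69], [-1.03, 1.26], [-2.2, 2.34], [-1.47, 1.5], [-3.14, 3.14]. Speed limits (rad/s): [2.57, 2.57, 3.14, 3.14, 3.14, 3.14].

### API

Orientations are given as a 3x3 rotation matrix whose columns are the frame's x, y, z axes.
In Python, from bench import env gives the robot as it stands.
- The arm moves only by the shell command python3 -m creep 'ROWS' [FORCE]. ROWS is JSON, one flat list of numbers, 7 for each row, row after row: the shift along the world's x, y, z as a fraction of full scale, then the turn, a rotation vector about the world's x, y, z as a fraction of full scale, then the closure, from -1 (fully open) to 1 (shut). A call has 1 to 8 rows; each row is the pose to reach, as a shift and turn from the pose commanded when the call began; what a row does not reach only later rows make up. Full scale, the value 1, is 0.15 m for a shift and 45 degrees for a turn. A row lasts 1/8 s, in which the tool goes at most 62.5 mm and 10.7 degrees, less where a joint would pass 70% of its speed; a pose out of reach is approached as far as the arm can. A call with a number of a shift or a turn outside -1 to 1 is refused whole. A call with a gripper value outside its range is refused whole. The fingers move at their own pace and stop on an object; FORCE is the grip in N (left out, the last holds). Time passes only in rows, so rows that repeat a pose let the fingers close. It gives the time, the measured TCP pose, the force, the opening and the grip force at its end, in the units of the state.
- env.get_obs(): the state, without advancing time (a new reading comes with each control period).
- env.read_camera(name): name is "scene" or "top" or "wrist"; returns the picture (480x640x3 uint8, red, green, blue); there is no depth.
- env.calibration(name): a dict with "K" (3x3 intrinsics, pixels), "world_to_cam" (4x4, takes a point from world to camera coordinates); the wrist camera has in their place "mount" (4x4, takes a point from camera to tool coordinates, whose origin is the TCP and whose axes are the flange's). Camera axes: x right, y up, looking along -z (the intrinsics and any distortion apply to the point x, -y, -z); pixel columns grow to the right and rows downward; lengths in m; the calibration is good to about 2 mm. The wrist camera is an equidistant fisheye: a pixel r from the principal point sees the ray r / f radians off the axis. A picture is of the moment at which its call begins: read the wrist's pose just before it. calibration takes no time and is no camera call.
- env.sign_off(): hands the job in; it is judged then, once.
Trained networks look in the newest picture that a camera, given by its name, has taken for a name from the list of things; names that differ only in an ending like _2 or _b are one class to them, and where a whole thing is asked for, a point or a joint stands for the part that bears it (a point fixed in the world has none). Each returns a list of dicts, best first, with "conf" (0 to 1); they miss things now and then, are a little off and sometimes report something else, mostly with a low value. They report only what shows in the picture. A call takes as long as a camera call.
- env.find_in(query, camera): "position" ([column, row] in pixels, amid what is visible of it).
- env.masks_of(query, camera): "region" (480x640 bool, what is visible of it) and "position" ([column, row] in pixels, amid what is visible of it).
The state is a dict: "time_s": time; "joint_positions": joint angles; "qvel": joint speeds; "joint_torque": joint torques, N m; "tool_pos": TCP position; "orientation": TCP orientation; "ft_force": force on the tool from outside, world axes, zero at the start; "wrist_torque": the same for the moment, N m; "opening": finger opening in m; "grip_force": force on a finger pad.
Only numpy, scipy, OpenCV 4.12 (cv2) and the standard library are available. Lean on these libraries where they do the work, as an engineer would, in place of code of your own. Each camera call takes 0.05 s, during which the arm holds its last target. There are 200 camera calls.

### The job

Finish packing the sample case: stand the loose carton and the loose canister upright on the case floor, side by side in the gap at the end of its front row of tall goods, and let go of them. Then take the lid by its handle, bring it forward off its open stop to the balance point, where it would fall neither shut nor back open, and finish there with the handle still gripped, holding it still, so that I can slip the packing list into the lid. Do not let the lid drop towards shut on the way, and leave the goods already packed and the other things on the bench where they are.

Things in the scene. Friction and masses are not known exactly. Their poses are not given: they have to be found in the camera images.
- case: Blue plastic sample case, base 200 mm long (its x) x 132 mm wide (its y) x 60 mm high, fixed to the bench; walls and floor 4 mm thick, inside 192 x 124 mm. Origin: centre of the underside, z up. The lid hinges on the +y long side; the front is the -y side. Front row of tall goods on the line y = -0.031, back row of low jars (tops 56 mm above the bench) on y = +0.031 (case frame).
- gap (a point): Middle of the gap in the front row, on the case floor: case frame (0.043, -0.030, 0.004), axes as the case's. Packed cartons fill case x -0.095 to -0.009; the gap runs on to the end wall at +0.096: 105 mm for 96 mm of goods, in either order, e.g. carton (turned as the packed ones) at x 0.0145, canister at 0.0655. Tall goods stand 36 mm above the rim: hold tops with fingers along case y.
- lid_hinge (a point): Point on the hinge axis at the middle of the case's rear rim: case frame (0, 0.072, 0.060). The hinge axis runs along case x. The axes of this point turn with the lid.
- lid_handle (a point): Middle of the grip bar of the lid's black U handle: round bar 12 mm thick along case x, 78 mm clear between its arms, 36 mm off the lid's front wall. At lid angle t, case frame: y = 0.072 - 0.174 cos t + 0.010 sin t, z = 0.060 + 0.174 sin t + 0.010 cos t. The round bar can turn between the fingers: pinch from above, fingers along case y, tool kept vertical while it swings.
- lid (a joint): Lid angle in rad: 0 shut, 1.92 against the open stop (the start). Tray-shaped lid, 42 mm deep, 0.26 kg, nearly free hinge, no spring. Balance point 1.24: rim plane 71 degrees open, leaning 19 degrees forward over the case, centre of mass plumb above the hinge; above 1.24 it falls open, below it falls shut. There the handle is 47 mm in front of (case -y) and 168 mm above the hinge axis.
- carton: The loose product carton on the bench: upright box, white with a blue band, 42 mm (its x) x 58 mm (its y) x 92 mm high, about 0.12 kg. Origin: centre of its underside.
- canister: The loose round canister on the bench: upright straight cylinder with a screw cap of the same width, white with a blue band, diameter 54 mm, 92 mm high, about 0.15 kg. Origin: centre of its underside.
- packed_carton_a: Carton exactly like the loose one, already standing in the front row of the case, at the end away from the gap. Stays there. Origin: centre of its underside.
- packed_carton_b: Carton exactly like the loose one, already standing in the front row of the case, at the end away from the gap. Stays there. Origin: centre of its underside.
- packed_jar_a: Low round screw-cap jar, white, diameter 59 mm, 52 mm high, already standing in the back row of the case (hinge side). Stays there. Origin: centre of its underside.
- packed_jar_b: Low round screw-cap jar, white, diameter 59 mm, 52 mm high, already standing in the back row of the case (hinge side). Stays there. Origin: centre of its underside.
- packed_jar_c: Low round screw-cap jar, white, diameter 59 mm, 52 mm high, already standing in the back row of the case (hinge side). Stays there. Origin: centre of its underside.
- weight: Steel test weight with a knob, diameter 48 mm, 72 mm high, standing on the bench; not part of the job. Origin: centre of its underside.
- spray_bottle: Clear bottle of cleaner, diameter 60 mm, 150 mm high, standing on the bench; not part of the job. Origin: centre of its underside.
- caliper: Steel caliper lying on the bench to the left, 190 mm long (its y), 12 mm high; not part of the job. Origin: on the bench under its beam's middle.

How it is judged:
By the outcome, as a careful person would: the job done as asked, in the order asked, and still so for the second after the job is handed in, while the arm keeps its last pose, push and grip.
It also fails if it takes over 72 s, if anything falls off the work surface, if the arm or the gripper's body presses on something with over 40 N, if the wrist force passes 120 N, or if a joint passes its speed limit or range.

## Working session

There is one attempt and no reset: what is moved stays moved. The work goes in short steps, Python scripts to look and compute and a shell command to move; the robot and the scene stay as the last step left them, time stands still between calls to the robot, and variables do not carry over. Pictures are saved under pics/ and viewed, at most 10 in all, crops included, and the job is handed in when it is done.

```bash
mkdir -p pics; ls
cat > h.py <<'E'
import numpy as np, cv2
from bench import env
def ray(cam,px):
    c=env.calibration(cam);K=np.array(c["K"]);u,v=px
    if cam=="wrist":
        o=OBS
        d=np.array([(u-K[0,2])/K[0,0],(v-K[1,2])/K[1,1]]);t=np.hypot(*d)
        p=np.array([*(d/t*np.sin(t)),np.cos(t)]) if t>1e-9 else np.array([0,0,1.])
        M=np.array(c["mount"]);T=np.eye(4);T[:3,:3]=o["orientation"];T[:3,3]=o["tool_pos"]
        T=T@M
    else:
        p=np.array([(u-K[0,2])/K[0,0],(v-K[1,2])/K[1,1],1.])
        T=np.linalg.inv(np.array(c["world_to_cam"]))
    return T[:3,3],T[:3,:3]@(p*[1,-1,-1])
OBS=None
def at_z(cam,px,z):
    o,d=ray(cam,px);return o+d*(z-o[2])/d[2]
def shot(cam,name=None):
    global OBS
    OBS=env.get_obs();im=env.read_camera(cam)
    if name: cv2.imwrite(f"pics/{name}.png",im[:,:,::-1])
    return im
def proj(cam,P):
    c=env.calibration(cam);K=np.array(c["K"]);W=np.array(c["world_to_cam"])
    p=W[:3,:3]@np.asarray(P)+W[:3,3];p=p*[1,-1,-1];q=K@p;return q[:2]/q[2]
E
python3 - <<'E'
from h import *
np.set_printoptions(precision=3,suppress=True)
for c in ("top","scene"):
    shot(c,c+"0"); cal=env.calibration(c)
    print(c,np.linalg.inv(np.array(cal["world_to_cam"]))[:3,3],cal.keys())
    for n in ("case","lid","lid_handle","carton","canister","packed_jar_a","weight","spray_bottle","caliper"):
        print(n,[(round(r["conf"],2),np.round(r["position"]),at_z(c,r["position"],.09)[:2]) for r in env.find_in(n,c)[:4]])
print(env.get_obs(),env.tcp_to_tips)
E
```

```text
pics
top [ 0.498 -0.006  1.114] dict_keys(['K', 'world_to_cam'])
case [(0.73, array([223., 258.]), array([0.53, 0.21]))]
lid [(0.79, array([206., 262.]), array([0.521, 0.247]))]
lid_handle [(0.85, array([208., 259.]), array([0.528, 0.244]))]
carton [(0.86, array([450., 259.]), array([ 0.527, -0.305]))]
canister [(0.71, array([398., 267.]), array([ 0.509, -0.188]))]
packed_jar_a [(0.74, array([253., 287.]), array([0.463, 0.141])), (0.65, array([256., 263.]), array([0.518, 0.136])), (0.6, array([259., 238.]), array([0.575, 0.129]))]
weight [(0.56, array([399., 193.]), array([ 0.677, -0.192]))]
spray_bottle [(0.83, array([482., 200.]), array([ 0.662, -0.382])), (0.68, array([144., 308.]), array([0.417, 0.386]))]
caliper [(0.73, array([142., 308.]), array([0.418, 0.39 ]))]
scene [1.14  0.157 0.753] dict_keys(['K', 'world_to_cam'])
case [(0.64, array([416., 254.]), array([0.555, 0.203]))]
lid [(0.97, array([433., 237.]), array([0.502, 0.232]))]
lid_handle [(0.61, array([435., 239.]), array([0.507, 0.237])), (0.22, array([386., 250.]), array([0.558, 0.145]))]
carton [(0.81, array([183., 21
[... 458 characters left out ...]
120., 249.]), array([ 0.683, -0.376])), (0.31, array([515., 248.]), array([0.494, 0.395]))]
caliper [(0.83, array([514., 247.]), array([0.49 , 0.393]))]
{'time_s': 1.0, 'joint_positions': array([-1.442,  0.313,  0.046,  1.304,  0.   ,  1.431]), 'qvel': array([ 0.001,  0.001,  0.001, -0.002,  0.002, -0.001]), 'joint_torque': array([ -0.001, -48.047,  29.882,   0.   ,  -0.   ,   0.   ]), 'tool_pos': array([ 0.153, -0.554,  0.226]), 'orientation': array([[ 0.964,  0.266,  0.   ],
       [ 0.266, -0.964, -0.   ],
       [-0.   ,  0.   , -1.   ]]), 'ft_force': array([ 0.15 , -0.279,  0.241]), 'wrist_torque': array([-0.013, -0.016, -0.004]), 'grip_force': 0.0, 'opening': 0.08523990443382186} 0.022
```

Run:
```python
import cv2
im=cv2.imread("pics/top0.png")[150:350,110:510]
cv2.imwrite("pics/top0c.png",cv2.resize(im,None,fx=2,fy=2,interpolation=cv2.INTER_CUBIC))
```

```text
(no output)
```

View pics/top0c.png

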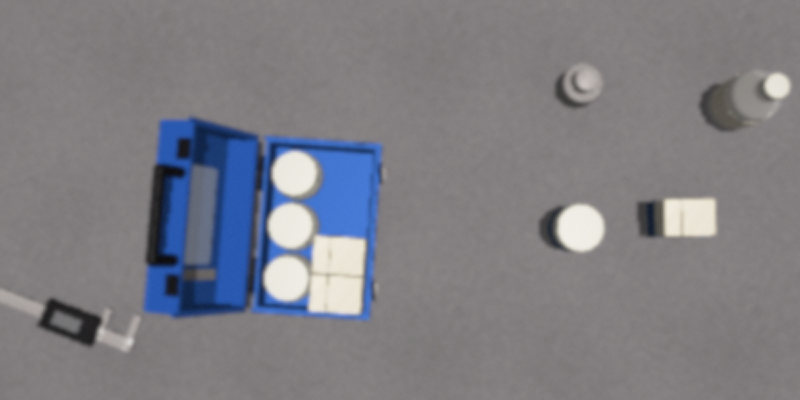

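View pics/scene0.png

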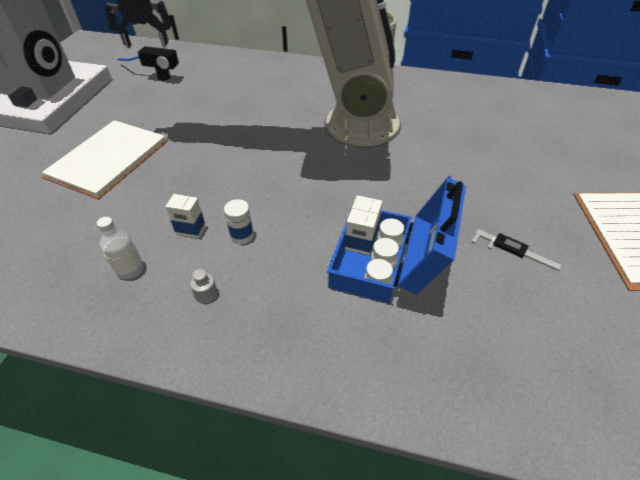

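The top view shows the case at about (265,230) with its lid (handle about (188,258)) open to world +y. The gap is on the far (+x) side of the two packed cartons. The loose carton is at about (455,258) and the canister at about (400,264). Next I measure them precisely.

Run:
```python
from h import *
np.set_printoptions(precision=4,suppress=True)
im=cv2.imread("pics/top0.png").astype(int)
w=((im.min(2)>175)).astype(np.uint8)
n,l,s,c=cv2.connectedComponentsWithStats(w)
for i in range(1,n):
    if s[i][4]<100: continue
    cn=cv2.findContours((l==i).astype(np.uint8),0,1)[0][0]
    print(s[i],c[i],cv2.minAreaRect(cn),at_z("top",c[i],.092)[:2],at_z("top",c[i],.056)[:2])
# blue rim edges: sample rows / columns
b=((im[:,:,0]-im[:,:,2])>60).astype(np.uint8)
R=[]
for v in range(226,306,4):
    r=np.where(b[v,285:320])[0]; R.append((r.max()+285.5 if len(r) else 0,v))
R=np.array(R,float);print(R[:,0])
P=np.array([at_z("top",p,.06)[:2] for p in R]);f=np.polyfit(P[:,0],P[:,1],1);print("front edge y=",f,"resid",np.abs(np.polyval(f,P[:,0])-P[:,1]).max())
for name,us in (("far",range(248,298,4)),("near",range(248,293,4))):
    Q=[]
    for u in us:
        r=np.where(b[205:330,u])[0]+205
        Q.append((u,r.min()-.5 if name=="far" else r.max()+.5))
    P=np.array([at_z("top",p,.06)[:2] for p in Q]);f=np.polyfit(P[:,1],P[:,0],1);print(name,"x=",f,np.abs(np.polyval(f,P[:,1])-P[:,0]).max(),Q[0],Q[-1])
```

```text
[493 187  12  12 117] [498.3675 192.4615] ((498.5, 192.5), (11.0, 11.0), 90.0) [ 0.6781 -0.4187] [ 0.6844 -0.4332]
[247 226  21  22 376] [256.9309 236.2553] ((257.0, 236.5), (21.0, 20.0), 90.0) [0.5782 0.1331] [0.581 0.138]
[443 250  25  18 443] [454.9413 258.4063] ((455.0, 258.5), (17.0, 24.0), 90.0) [ 0.5272 -0.3159] [ 0.5282 -0.3268]
[244 252  22  22 383] [254.8225 262.4413] ((254.5, 262.5), (21.0, 21.0), 90.0) [0.5189 0.1374] [0.5196 0.1425]
[389 252  23  24 429] [400.0373 263.4662] ((400.0, 263.5), (23.0, 22.0), 90.0) [ 0.516  -0.1911] [ 0.5166 -0.1976]
[ 242  268   50   39 1339] [270.6243 287.6102] ((266.27655029296875, 286.3517761230469), (48.35931396484375, 37.649757385253906), 3.814074993133545) [0.4622 0.1015] [0.4609 0.1053]
[ 543  281   93  124 8670] [589.3843 342.3249] ((589.6217041015625, 342.2702941894531), (78.25392150878906, 113.435302734375), 9.462322235107422) [ 0.3381 -0.6149] [ 0.3325 -0.6364]
[   0  292   70  129 6736] [ 29.1548 358.2977] ((22.768054962158203, 355.8330383300781), (116.58139038085938, 71.75873565673828), 77.73522186279297) [0.307  0.6367] [0.3002 0.6593]
[300.5 300.5 299.5 299.5 299.5 298.5 298.5 298.5 298.5 297.5 297.5 297.5
 296.5 296.5 296.5 296.5 295.5 295.5 295.5 294.5]
front edge y= [-0.0718  0.0792] resid 0.0010892622090838064
far x= [0.077  0.6122] 0.0014241419281314505 (248, np.float64(217.5)) (296, np.float64(221.5))
near x= [0.0746 0.4059] 0.0010076119668779304 (248, np.float64(306.5)) (292, np.float64(309.5))
```

```bash
python3 -m creep '[0.83,0.53,0,0,0,1,-1, 0.83,0.53,0,0,0,1,-1, 0.83,0.53,0,0,0,1,-1, 0.83,0.53,0,0,0,1,-1, 0.83,0.53,0,0,0,1,-1]' 30
python3 -m creep '[0.83,0.53,0,0,0,1,-1, 0.83,0.53,0,0,0,1,-1, 0.83,0.53,0,0,0,1,-1, 0.83,0.53,0,0,0,1,-1, 0.83,0.53,0,0,0,1,-1]'
python3 -m creep '[0.83,0.53,0,0,0,1,-1, 0.83,0.53,0,0,0,1,-1, 0.83,0.53,0,0,0,1,-1, 0.83,0.53,0,0,0,1,-1, 0.83,0.53,0,0,0,1,-1]'
python3 -m creep '[0,0,0,0,0,0.7,-1, 0,0,0,0,0,0.7,-1, 0,0,0,0,0,0.7,-1, 0,0,0,0,0,0.7,-1, 0,0,0,0,0,0.7,-1]'
python3 - <<'E'
from h import *
np.set_printoptions(precision=4,suppress=True)
import h
im=shot("wrist","w1"); o=h.OBS; print(o["tool_pos"],o["orientation"],o["joint_positions"])
for n in ("carton","canister"):
    for r in env.masks_of(n,"wrist")[:2]:
        cn=max(cv2.findContours(r["region"].astype(np.uint8),0,1)[0],key=cv2.contourArea)
        print(n,r["conf"],r["position"],cv2.boundingRect(cn),at_z("wrist",r["position"],.092))
E
```

```text
time_s: 1.62
tool_pos: [0.2776, -0.4746, 0.2264]
orientation: [[0.493, 0.87, 0.0], [0.87, -0.493, -0.0], [-0.0, 0.0, -1.0]]
ft_force: [-0.0, -0.1, -0.7]
opening: 0.0852
grip_force: 0.0
time_s: 2.25
tool_pos: [0.4017, -0.3955, 0.2262]
orientation: [[-0.264, 0.965, -0.0], [0.965, 0.264, 0.0], [0.0, -0.0, -1.0]]
ft_force: [-0.3, -0.7, 0.1]
opening: 0.0856
grip_force: 0.0
time_s: 2.88
tool_pos: [0.526, -0.3163, 0.2261]
orientation: [[-0.868, 0.497, -0.0], [0.497, 0.868, 0.0], [0.0, 0.0, -1.0]]
ft_force: [-0.4, -0.2, 0.4]
opening: 0.0852
grip_force: 0.0
time_s: 3.5
tool_pos: [0.5258, -0.3164, 0.2264]
orientation: [[-1.0, -0.027, 0.0], [-0.027, 1.0, 0.0], [-0.0, 0.0, -1.0]]
ft_force: [0.5, -0.3, -0.2]
opening: 0.0852
grip_force: 0.0
[ 0.5258 -0.3164  0.2264] [[-0.9996 -0.0273  0.0001]
 [-0.0273  0.9996  0.    ]
 [-0.0001  0.     -1.    ]] [-0.6725  0.3901  0.1566  1.3373  0.0001 -0.6998]
carton 0.57 [319.9, 226.3] (284, 187, 75, 73) [ 0.5221 -0.3174  0.092 ]
canister 0.79 [460.3, 214.0] (415, 177, 84, 78) [ 0.5078 -0.2035  0.092 ]
```

View pics/w1.png

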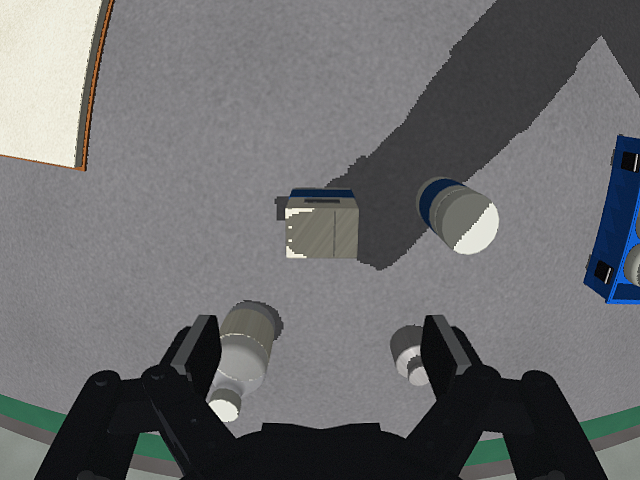

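The wrist view shows the carton top at (286,208), (357,206), (358,257), (286,258), and the canister cap centred near (469,224).

Run:
```python
from h import *
import h
np.set_printoptions(precision=4,suppress=True)
h.OBS=env.get_obs()
c=[at_z("wrist",p,.092) for p in ((286,208),(357.5,206),(358.5,257.5),(286.5,258.5))]
print(np.array(c),np.mean(c,0)); 
for a,b in((0,1),(3,2)):
  d=c[b]-c[a];print(np.linalg.norm(d),np.arctan2(-d[0],d[1]))
for p in((469,224),(444,203),(498,222),(470,254)):print(at_z("wrist",p,.092))
```

```text
[[ 0.5083 -0.3438  0.092 ]
 [ 0.505  -0.2885  0.092 ]
 [ 0.5475 -0.2851  0.092 ]
 [ 0.5502 -0.3433  0.092 ]] [ 0.5278 -0.3151  0.092 ]
0.055392409870205175 0.059987897177389865
0.058260438230364184 0.04585972293228371
[ 0.5157 -0.1941  0.092 ]
[ 0.4993 -0.2186  0.092 ]
[ 0.5127 -0.1669  0.092 ]
[ 0.542  -0.1889  0.092 ]
```

```bash
python3 -m creep '[0.014,0.006,0,0,0,0.028,-1, 0.014,0.006,-0.4,0,0,0.028,-1, 0.014,0.006,-0.8,0,0,0.028,-1, 0.014,0.006,-0.974,0,0,0.028,-1, 0.014,0.006,-0.974,0,0,0.028,-1]'
python3 -m creep '[0,0,0,0,0,0,1, 0,0,0,0,0,0,1, 0,0,0,0,0,0,1, 0,0,0,0,0,0,1, 0,0,0,0,0,0,1, 0,0,0,0,0,0,1]' 40
```

```text
time_s: 4.28
tool_pos: [0.5267, -0.3136, 0.0777]
orientation: [[-0.998, -0.055, -0.004], [-0.055, 0.998, 0.003], [0.004, 0.004, -1.0]]
ft_force: [-0.1, 0.3, 1.3]
opening: 0.085
grip_force: 0.0
time_s: 5.03
tool_pos: [0.5352, -0.3137, 0.0962]
orientation: [[-0.998, -0.059, 0.02], [-0.06, 0.998, -0.004], [-0.019, -0.006, -1.0]]
ft_force: [-8.9, 22.1, 69.1]
opening: 0.0002
grip_force: 34.5
```

Run:
```python
from h import *
a=shot("wrist");b=shot("scene")
x=np.hstack([a[100:400,120:520],b[130:330,100:300].repeat(3,0).repeat(3,1)[:300,:400] if 0 else cv2.resize(b[130:330,80:346],(400,300))])
cv2.imwrite("pics/m1.png",x[:,:,::-1])
print(env.get_obs())
```

```text
{'time_s': 5.125, 'joint_positions': array([-0.66413871,  0.44896122, -0.07910777,  1.02340672,  0.00800745,
       -0.72320313]), 'qvel': array([-0.00426822, -0.00027452,  0.00338543, -0.00222263, -0.00322911,
       -0.00031998]), 'joint_torque': array([ -8.78485143, -14.18818653,  13.4223792 ,  -8.71195525,
        -3.70338298,  -0.03247862]), 'tool_pos': array([ 0.53540177, -0.31439246,  0.0964018 ]), 'orientation': array([[-0.99805233, -0.05903897,  0.02014813],
       [-0.05916273,  0.99823263, -0.00560236],
       [-0.01978176, -0.00678346, -0.99978131]]), 'ft_force': array([-7.78665788, 21.52346657, 69.44623623]), 'wrist_torque': array([4.72727599, 1.73994944, 0.0887375 ]), 'grip_force': 34.34847289114259, 'opening': 0.0005251799481211567}
```

View pics/m1.png

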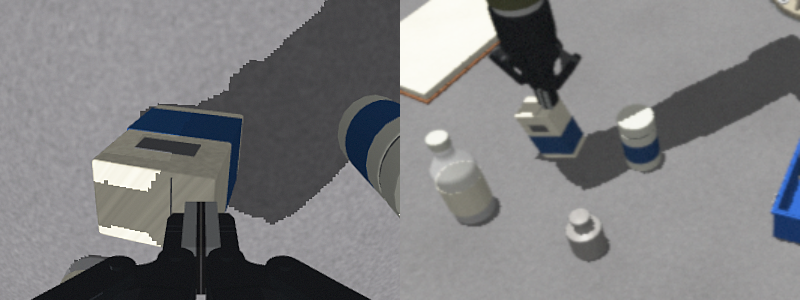

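The fingers have shut on top of the carton, near its +y half, and it is leaning. I'll lift straight up so it rocks back, then look again.

```bash
python3 -m creep '[0,0,0.15,0,0,0,1, 0,0,0.3,0,0,0,1, 0,0,0.5,0,0,0,1, 0,0,0.8,0,0,0,1, 0,0,0.8,0,0,0,-1, 0,0,0.8,0,0,0,-1,0,0,0.8,0,0,0,-1]'
python3 - <<'E'
from h import *
import h
np.set_printoptions(precision=4,suppress=True)
print(env.calibration("wrist"))
a=shot("wrist");b=shot("scene")
x=np.hstack([a[100:400,120:520],cv2.resize(b[130:330,80:346],(400,300))])
cv2.imwrite("pics/m2.png",x[:,:,::-1])
o=h.OBS;print(o["tool_pos"],o["orientation"])
E
```

```text
time_s: 6.0
tool_pos: [0.5278, -0.3147, 0.1994]
orientation: [[-0.998, -0.055, -0.001], [-0.055, 0.998, 0.001], [0.001, 0.001, -1.0]]
ft_force: [-0.2, 0.6, 0.3]
opening: 0.0547
grip_force: 0.0
{'K': array([[371.6483,   0.    , 320.5124],
       [  0.    , 371.6483, 244.6376],
       [  0.    ,   0.    ,   1.    ]]), 'mount': array([[ 0.0003,  0.946 ,  0.3242,  0.0845],
       [ 1.    , -0.0006,  0.0008, -0.0001],
       [ 0.0009,  0.3242, -0.946 , -0.1456],
       [ 0.    ,  0.    ,  0.    ,  1.    ]])}
[ 0.5278 -0.3145  0.1992] [[-0.9985 -0.0551 -0.0015]
 [-0.0551  0.9985  0.0013]
 [ 0.0015  0.0014 -1.    ]]
```

View pics/m2.png

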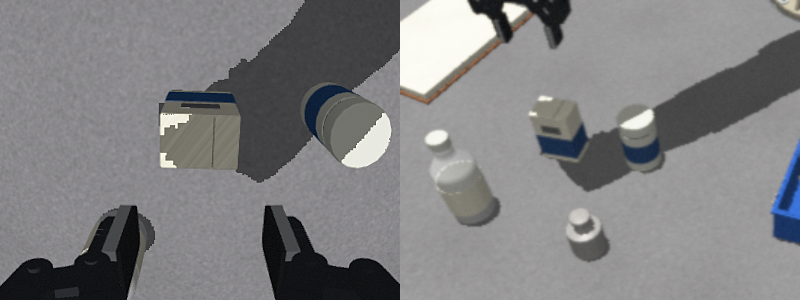

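Run:
```python
from h import *
import h
np.set_printoptions(precision=4,suppress=True)
h.OBS=env.get_obs()
a=shot("wrist")
cv2.imwrite("pics/m3.png",cv2.resize(a[190:290,250:450],(800,400),interpolation=cv2.INTER_CUBIC)[:,:,::-1])
```

```text
(no output)
```

View pics/m3.png

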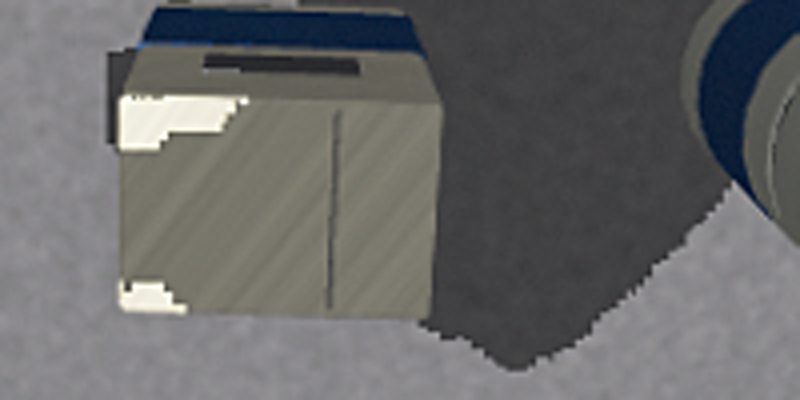

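The carton stands upright. Its top corners are at (279.8,213.8), (360.5,215.8), (357.8,269.5) and (279.5,268).

Run:
```python
from h import *
import h
np.set_printoptions(precision=4,suppress=True)
o=h.OBS=env.get_obs()
c=[at_z("wrist",p,.092) for p in ((279.8,213.8),(360.5,215.8),(357.8,269.5),(279.5,268))]
print(np.mean(c,0)); 
for a,b in((0,1),(3,2)):
  d=c[b]-c[a];print(np.linalg.norm(d),np.arctan2(-d[0],d[1]))
for a,b in((0,3),(1,2)):
  d=c[b]-c[a];print(np.linalg.norm(d),np.arctan2(d[1],d[0]))
print(o["tool_pos"],o["opening"],o["time_s"])
```

```text
[ 0.5283 -0.3157  0.092 ]
0.05683788587076034 0.02965039565194415
0.05789241308521905 0.03470577269652334
0.0411961978218435 0.015113893408782811
0.040901708981316176 0.0407738744589139
[ 0.5279 -0.3147  0.1992] 0.07531944832597572 6.15
```

```bash
python3 -m creep '[0.002,-0.007,-0.1,0,0,-0.03,-1, 0.002,-0.007,-0.35,0,0,-0.03,-1, 0.002,-0.007,-0.6,0,0,-0.03,-1, 0.002,-0.007,-0.88,0,0,-0.03,-1, 0.002,-0.007,-0.88,0,0,-0.03,-0.5, 0.002,-0.007,-0.88,0,0,-0.03,-0.5, 0.002,-0.007,-0.88,0,0,-0.03,-0.5]'
python3 -m creep '[0,0,0,0,0,0,-0.3, 0,0,0,0,0,0,0, 0,0,0,0,0,0,0.5,0,0,0,0,0,0,1]' 40
```

```text
time_s: 7.02
tool_pos: [0.5298, -0.317, 0.0703]
orientation: [[-1.0, -0.031, 0.003], [-0.031, 1.0, -0.002], [-0.003, -0.002, -1.0]]
ft_force: [-0.2, -0.2, 0.6]
opening: 0.0641
grip_force: 0.0
time_s: 7.52
tool_pos: [0.5299, -0.3168, 0.0705]
orientation: [[-0.999, -0.032, 0.003], [-0.032, 0.999, -0.002], [-0.003, -0.002, -1.0]]
ft_force: [0.2, 1.3, 6.8]
opening: 0.057
grip_force: 43.3
```

```bash
python3 -m creep '[0,0,0.3,0,0,0,1, 0,0,0.6,0,0,0,1, 0,0.1,0.87,0,0,0,1, 0,0.4,0.87,0,0,0,1, 0,0.7,0.87,0,0,0,1, 0,1,0.87,0,0,0,1]'
python3 -m creep '[0,0.3,0,0,0,-0.03,1, 0,0.65,0,0,0,-0.06,1, 0,1,0,0,0,-0.1,1]'
python3 -m creep '[0,0.25,0,0,0,-0.034,1, 0.014,0.5,0,0,0,-0.034,1, 0.014,0.643,0,0,0,-0.034,1, 0.014,0.643,0,0,0,-0.034,1, 0.014,0.643,0,0,0,-0.034,1]'
python3 - <<'E'
from h import *
import h
np.set_printoptions(precision=4,suppress=True)
a=shot("wrist","w4");o=h.OBS;print(o["tool_pos"],o["orientation"],o["ft_force"])
for r in env.find_in("packed_jar_a","wrist"): print(r, at_z("wrist",r["position"],.056))
E
```

```text
time_s: 8.28
tool_pos: [0.5286, -0.165, 0.1995]
orientation: [[-1.0, -0.031, 0.001], [-0.031, 1.0, -0.0], [-0.001, -0.001, -1.0]]
ft_force: [0.3, -0.2, -1.2]
opening: 0.0568
grip_force: 43.6
time_s: 8.65
tool_pos: [0.5286, -0.0146, 0.1994]
orientation: [[-0.999, 0.048, 0.001], [0.048, 0.999, -0.0], [-0.001, -0.0, -1.0]]
ft_force: [0.8, 0.4, -1.2]
opening: 0.0567
grip_force: 43.6
time_s: 9.28
tool_pos: [0.5308, 0.0799, 0.199]
orientation: [[-0.997, 0.074, 0.0], [0.074, 0.997, -0.0], [-0.001, -0.0, -1.0]]
ft_force: [-0.5, -1.1, -1.1]
opening: 0.0571
grip_force: 43.6
[0.5308 0.0799 0.199 ] [[-0.9973  0.0736  0.0005]
 [ 0.0736  0.9973 -0.0004]
 [-0.0005 -0.0003 -1.    ]] [-0.4556 -1.1215 -1.0758]
{'position': [396.6, 266.1], 'conf': 0.85} [0.5692 0.1415 0.056 ]
{'position': [391.3, 203.1], 'conf': 0.8} [0.5142 0.1376 0.056 ]
{'position': [393.5, 128.6], 'conf': 0.7} [0.4548 0.1416 0.056 ]
```

View pics/w4.png

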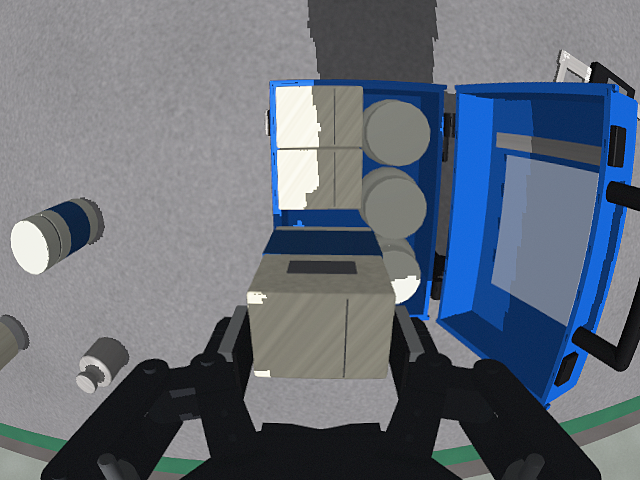

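The wrist view shows the packed cartons' tops spanning about (277,88)-(363,209), and the rim corners at (271,81), (445,85) and (428,317). The carton is held straight over the gap. Next I fit the case pose.

Run:
```python
from h import *
import h
from scipy.optimize import least_squares
np.set_printoptions(precision=4,suppress=True)
o=h.OBS=env.get_obs()
pts=[((277,88),(-.095,-.060,.096)),((361,87),(-.095,-.002,.096)),((363,209),(-.009,-.002,.096)),((277,207),(-.009,-.060,.096)),
((271,81),(-.1,-.066,.06)),((445,85),(-.1,.066,.06)),((428,317),(.1,.066,.06)),((411,265),None)]
W=np.array([at_z("wrist",p,q[2])[:2] for p,q in pts if q]);C=np.array([q[:2] for p,q in pts if q])
def T(v): c,s=np.cos(v[2]),np.sin(v[2]);return C@np.array([[c,s],[-s,c]])+v[:2]
s=least_squares(lambda v:(T(v)-W).ravel(),[.517,.111,-.07]);print(s.x);print((W-T(s.x))*1000)
# jars by mask ellipse
for r in env.masks_of("packed_jar_a","wrist"):
    m=r["region"];ys,xs=np.where(m);print(r["conf"],xs.min(),xs.max(),ys.min(),ys.max())
# held carton top corners, height of top = tool z .199-.0705+.092
zt=o["tool_pos"][2]-.0705+.092
for p in((250,293),(394,291),(393,377),(254,377)):print(at_z("wrist",p,zt))
c,si=np.cos(s.x[2]),np.sin(s.x[2])
for g in((.0145,-.030),(.0655,-.030)): print(s.x[0]+c*g[0]-si*g[1],s.x[1]+si*g[0]+c*g[1])
```

```text
[ 0.5171  0.1109 -0.0641]
[[ 2.8516  1.5915]
 [ 2.6219 -1.4411]
 [-0.21    0.6854]
 [-2.3089 -0.4042]
 [-1.3495 -0.7312]
 [-0.6831  0.5782]
 [-0.9221 -0.2786]]
0.96 361 430 98 166
0.92 359 425 167 239
0.55 376 419 234 302
[0.5062 0.0544 0.2204]
[0.5094 0.1085 0.2204]
[0.5512 0.1089 0.2204]
[0.5467 0.0495 0.2204]
0.5296836386036812 0.08002431512315043
0.5805790412096307 0.07675965685951877
```

```bash
python3 -m creep '[0.013,0,-0.2,0,0,0.02,1, 0.013,0,-0.38,0,0,0.02,1, 0.013,0,-0.46,0,0,0.02,1, 0.013,0,-0.54,0,0,0.02,1, 0.013,0,-0.62,0,0,0.02,1]'
```

```text
time_s: 10.05
tool_pos: [0.5333, 0.0802, 0.1058]
orientation: [[-0.998, 0.058, 0.001], [0.058, 0.998, 0.0], [-0.001, 0.0, -1.0]]
ft_force: [0.5, -0.4, -1.1]
opening: 0.0567
grip_force: 43.6
```

```bash
python3 -m creep '[0,0,-0.07,0,0,0,1, 0,0,-0.13,0,0,0,1, 0,0,-0.18,0,0,0,1, 0,0,-0.2,0,0,0,1, 0,0,-0.2,0,0,0,1]'
```

```text
time_s: 10.68
tool_pos: [0.5326, 0.0804, 0.0756]
orientation: [[-0.998, 0.058, -0.0], [0.058, 0.998, 0.0], [0.0, 0.0, -1.0]]
ft_force: [0.2, 0.0, -0.9]
opening: 0.0569
grip_force: 43.6
```

```bash
python3 -m creep '[0,0,-0.01,0,0,0,1, 0,0,-0.01,0,0,0,-0.5, 0,0,-0.01,0,0,0,-1, 0,0,-0.01,0,0,0,-1, 0,0,0.1,0,0,0,-1, 0,0,0.4,0,0,0,-1, 0,0,0.8,0,0,0,-1, 0,0,0.85,0,0,0,-1]'
python3 - <<'E'
from h import *
import h
a=shot("wrist");b=shot("scene")
x=np.hstack([a[60:400,200:500],cv2.resize(b[170:310,300:480],(437,340))])
cv2.imwrite("pics/m5.png",x[:,:,::-1]);print(h.OBS["tool_pos"])
E
```

```text
time_s: 11.68
tool_pos: [0.5354, 0.0805, 0.2081]
orientation: [[-0.998, 0.058, 0.009], [0.058, 0.998, 0.0], [-0.009, 0.001, -1.0]]
ft_force: [0.3, 0.3, 0.0]
opening: 0.0852
grip_force: 0.0
[0.53465852 0.08043552 0.20676843]
```

View pics/m5.png

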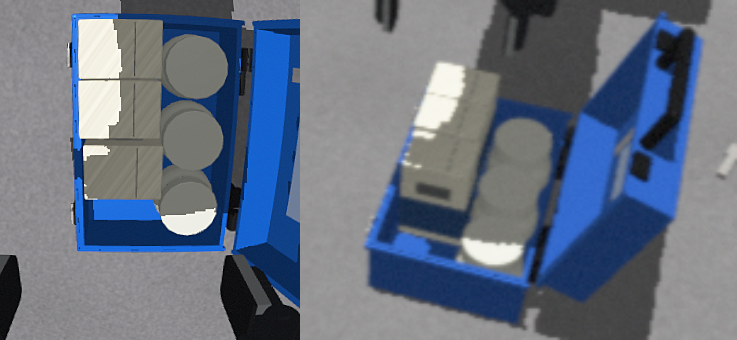

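The carton stands in line with the packed ones, and there is clear room to the end wall. Next I move above the canister and measure both it and the remaining gap.

```bash
python3 - <<'E'
from h import *
import h
np.set_printoptions(precision=4,suppress=True)
h.OBS=env.get_obs()
for p,z in(((284,259),.096),((360,259),.096),((279,310),.06),((422,310),.06),((294,279),.004),((350,280),.004)):print(p,at_z("wrist",p,z))
E
python3 -m creep '[0,-0.3,0,0,0,0,-1, 0,-0.65,0,0,0,0,-1, 0,-1,0,0,0,0,-1]'
python3 -m creep '[-0.05,-0.3,0,0,0,0,-1, -0.12,-0.65,0,0,0,0,-1, -0.12,-0.82,0,0,0,0,-1, -0.12,-0.82,0,0,0,0,-1]'
python3 - <<'E'
from h import *
import h
np.set_printoptions(precision=4,suppress=True)
a=shot("wrist","w6");print(h.OBS["tool_pos"])
for r in env.masks_of("canister","wrist")[:1]:
    print(r["conf"],r["position"]);ys,xs=np.where(r["region"]);print(xs.min(),xs.max(),ys.min(),ys.max())
    x0,y0=xs.min()-20,ys.min()-20
    cv2.imwrite("pics/m6.png",cv2.resize(a[y0:ys.max()+20,x0:xs.max()+20],None,fx=4,fy=4)[:,:,::-1]);print(x0,y0)
E
```

```text
(284, 259) [0.5462 0.0524 0.096 ]
(360, 259) [0.5494 0.1082 0.096 ]
(279, 310) [0.6086 0.0385 0.06  ]
(422, 310) [0.6174 0.168  0.06  ]
(294, 279) [0.604  0.0487 0.004 ]
(350, 280) [0.6084 0.1059 0.004 ]
time_s: 12.15
tool_pos: [0.5314, -0.0705, 0.201]
orientation: [[-0.998, 0.057, -0.003], [0.057, 0.998, 0.001], [0.003, 0.001, -1.0]]
ft_force: [0.7, -0.2, 0.1]
opening: 0.0854
grip_force: 0.0
time_s: 12.65
tool_pos: [0.5134, -0.194, 0.2009]
orientation: [[-0.998, 0.061, -0.003], [0.061, 0.998, 0.002], [0.003, 0.002, -1.0]]
ft_force: [-0.3, -0.6, -0.4]
opening: 0.0853
grip_force: 0.0
[ 0.5134 -0.194   0.2009]
0.61 [325.1, 234.0]
289 360 187 277
269 167
```

View pics/m6.png

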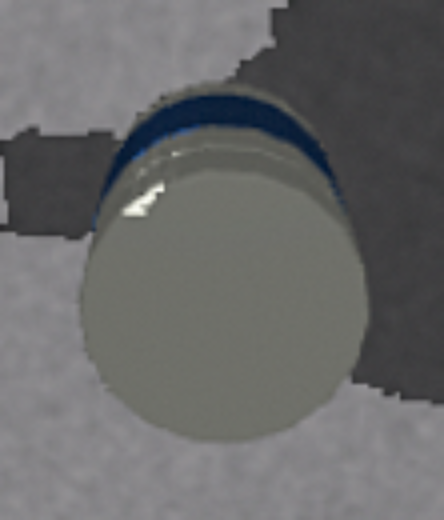

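Run:
```python
from h import *
import h
np.set_printoptions(precision=4,suppress=True)
o=h.OBS=env.get_obs()
for p in((325,243.5),(289,242),(361,243),(325,209.5),(325,277.5)):print(at_z("wrist",p,.092))
print(o["tool_pos"],o["orientation"])
```

```text
[ 0.5158 -0.189   0.092 ]
[ 0.5131 -0.2151  0.092 ]
[ 0.5169 -0.1629  0.092 ]
[ 0.4905 -0.1877  0.092 ]
[ 0.5427 -0.1905  0.092 ]
[ 0.5138 -0.1919  0.2016] [[-0.9983  0.0584 -0.0026]
 [ 0.0584  0.9983  0.002 ]
 [ 0.0027  0.0018 -1.    ]]
```

```bash
python3 -m creep '[0.017,0.02,-0.1,0,0,0,-1, 0.017,0.02,-0.35,0,0,0,-1, 0.017,0.02,-0.6,0,0,0,-1, 0.017,0.02,-0.874,0,0,0,-1, 0.017,0.02,-0.874,0,0,0,-0.45, 0.017,0.02,-0.874,0,0,0,-0.45, 0.017,0.02,-0.874,0,0,0,-0.45]'
python3 -m creep '[0,0,0,0,0,0,-0.2, 0,0,0,0,0,0,0, 0,0,0,0,0,0,0.5,0,0,0,0,0,0,1,0,0,0,0,0,0,1]' 40
```

```text
time_s: 13.62
tool_pos: [0.5186, -0.19, 0.074]
orientation: [[-0.998, 0.057, 0.003], [0.057, 0.998, -0.002], [-0.003, -0.001, -1.0]]
ft_force: [0.2, 0.8, -0.6]
opening: 0.0615
grip_force: 0.0
time_s: 14.25
tool_pos: [0.5186, -0.1903, 0.0743]
orientation: [[-0.998, 0.058, 0.004], [0.058, 0.998, -0.001], [-0.004, -0.001, -1.0]]
ft_force: [-0.9, 0.7, 4.1]
opening: 0.0521
grip_force: 41.1
```

```bash
python3 -m creep '[0,0,0.3,0,0,0,1, 0,0,0.6,0,0,0,1, 0,0.1,0.87,0,0,0,1, 0.1,0.4,0.87,0,0,0,1, 0.2,0.7,0.87,0,0,0,1, 0.3,1,0.87,0,0,0,1]'
python3 -m creep '[0.35,0.3,0,0,0,-0.01,1, 0.133,0.6,0,0,0,-0.01,1, 0.133,0.78,0,0,0,-0.01,1, 0.133,0.78,0,0,0,-0.01,1, 0.133,0.78,0,0,0,-0.01,1]'
python3 - <<'E'
from h import *
import h
np.set_printoptions(precision=4,suppress=True)
a=shot("wrist","w7");o=h.OBS;print(o["tool_pos"],o["orientation"][:,0])
cv2.imwrite("pics/m7.png",cv2.resize(a[20:390,200:500],None,fx=1.6,fy=1.6)[:,:,::-1])
E
```

```text
time_s: 15.0
tool_pos: [0.5627, -0.0385, 0.2037]
orientation: [[-0.998, 0.059, 0.002], [0.059, 0.998, -0.0], [-0.002, -0.0, -1.0]]
ft_force: [0.8, -0.8, -1.1]
opening: 0.052
grip_force: 43.4
time_s: 15.62
tool_pos: [0.5824, 0.0769, 0.2032]
orientation: [[-0.998, 0.066, 0.001], [0.066, 0.998, -0.0], [-0.001, -0.0, -1.0]]
ft_force: [-0.5, -0.7, -2.0]
opening: 0.0518
grip_force: 43.3
[0.5824 0.0769 0.2032] [-0.9978  0.0658 -0.001 ]
```

View pics/m7.png

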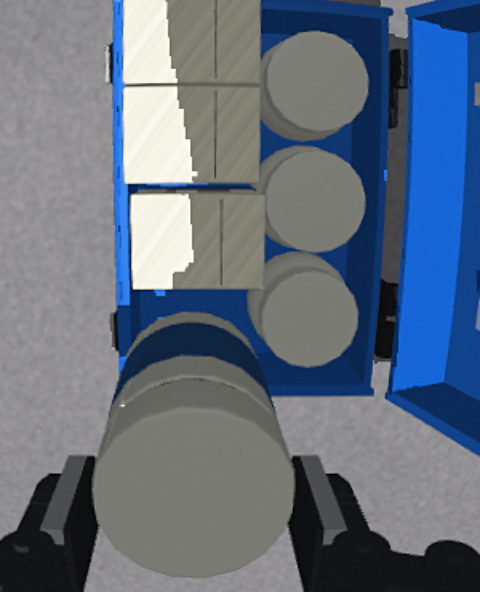

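Run:
```python
from h import *
import h
np.set_printoptions(precision=4,suppress=True)
o=h.OBS=env.get_obs()
for p,z in(((321,326),.221),((321,274),.221),((283,200.5),.096),((364,200.5),.096),((365,263.5),.06),((431,264.5),.06)):print(p,at_z("wrist",p,z))
```

```text
(321, 326) [0.5761 0.0769 0.221 ]
(321, 274) [0.5534 0.0784 0.221 ]
(283, 200.5) [0.5505 0.0521 0.096 ]
(364, 200.5) [0.5542 0.1084 0.096 ]
(365, 263.5) [0.6162 0.1113 0.06  ]
(431, 264.5) [0.6214 0.1691 0.06  ]
```

```bash
python3 -m creep '[0.006,0,-0.2,0,0,0,1, 0.006,0,-0.38,0,0,0,1, 0.006,0,-0.46,0,0,0,1, 0.006,0,-0.54,0,0,0,1, 0.006,0,-0.62,0,0,0,1]'
```

```text
time_s: 16.3
tool_pos: [0.5838, 0.077, 0.1098]
orientation: [[-0.998, 0.066, 0.002], [0.066, 0.998, 0.0], [-0.002, 0.0, -1.0]]
ft_force: [0.6, -0.4, -1.5]
opening: 0.0519
grip_force: 43.3
```

```bash
python3 -m creep '[0,0,-0.07,0,0,0,1, 0,0,-0.13,0,0,0,1, 0,0,-0.18,0,0,0,1, 0,0,-0.2,0,0,0,1, 0,0,-0.203,0,0,0,1]'
```

```text
time_s: 16.92
tool_pos: [0.583, 0.0774, 0.0791]
orientation: [[-0.998, 0.066, -0.0], [0.066, 0.998, 0.0], [0.0, 0.0, -1.0]]
ft_force: [0.4, 0.3, -2.0]
opening: 0.052
grip_force: 43.3
```

```bash
python3 -m creep '[0,0,-0.006,0,0,0,-0.4, 0,0,-0.006,0,0,0,-1, 0,0,-0.006,0,0,0,-1, 0,0,0.1,0,0,0,-1, 0,0,0.4,0,0,0,-1, 0,0,0.8,0,0,0,-1, 0,0,1,0,0,0,-1]'
python3 -m creep '[-0.1,0,0.2,0,0,0,-1, -0.2,0.1,0.4,0,0,0,-1, -0.35,0.4,0.4,0,0,0,-1, -0.35,0.6,0.4,0,0,0,-1, -0.35,0.6,0.4,0,0,0,-1]'
python3 - <<'E'
from h import *
import h
np.set_printoptions(precision=4,suppress=True)
a=shot("wrist");b=shot("top")
o=h.OBS;print(o["tool_pos"],o["orientation"][:,0])
for cam in("top","wrist","scene"):
    if cam=="scene": shot(cam)
    for r in env.masks_of("lid_handle",cam)[:1]:
        m=r["region"];ys,xs=np.where(m);print(cam,r["conf"],r["position"],xs.min(),xs.max(),ys.min(),ys.max(),at_z(cam,r["position"],.22))
print(proj("top",[.5264,.2515,.22]),proj("scene",[.5264,.2515,.22]))
x=np.hstack([cv2.resize(b[190:330,170:320],(400,373)),cv2.resize(a,(400,300),interpolation=3) if 0 else cv2.copyMakeBorder(cv2.resize(a,(400,300)),0,73,0,0,0)])
cv2.imwrite("pics/m8.png",x[:,:,::-1])
E
```

```text
time_s: 17.8
tool_pos: [0.5844, 0.0774, 0.2344]
orientation: [[-0.998, 0.066, 0.006], [0.066, 0.998, 0.0], [-0.006, 0.0, -1.0]]
ft_force: [-0.1, 0.7, -0.2]
opening: 0.085
grip_force: 0.0
time_s: 18.42
tool_pos: [0.5302, 0.1691, 0.2907]
orientation: [[-0.998, 0.063, 0.002], [0.063, 0.998, 0.001], [-0.002, 0.001, -1.0]]
ft_force: [0.6, -0.4, -0.4]
opening: 0.0856
grip_force: 0.0
[0.5304 0.1681 0.2903] [-0.998   0.0638 -0.0015]
top 0.61 [217.9, 284.3] 186 241 209 309 [0.4734 0.1917 0.22  ]
wrist 0.92 [396.1, 206.5] 329 463 86 352 [0.4987 0.2154 0.22  ]
[187.9342 257.4561] [456.3375 199.7092]
```

View pics/m8.png

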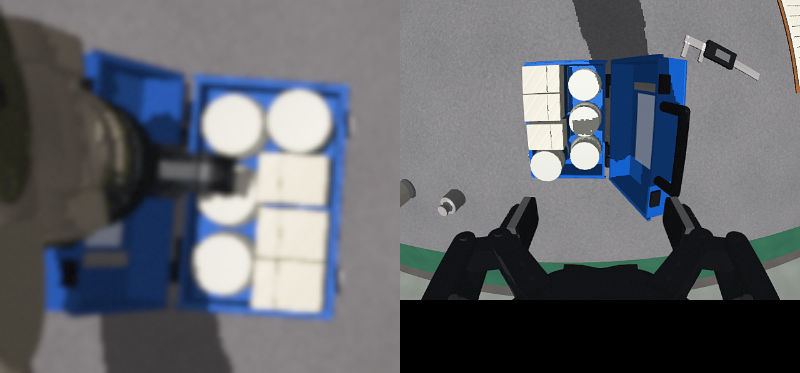

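Both goods stand in place: the canister cap is in the end gap and the row is straight. The handle bar in the first top picture was at about (187.5,257.5), and my prediction projects to (187.9,257.5), so the handle position holds. I'll pinch it from above.

```bash
python3 -m creep '[-0.027,0.3,0,0,0,0,-1, -0.027,0.558,0,0,0,-0.003,-1, -0.027,0.558,0,0,0,-0.003,-1, -0.027,0.558,-0.2,0,0,-0.003,-1, -0.027,0.558,-0.35,0,0,-0.003,-1, -0.027,0.558,-0.45,0,0,-0.003,-1, -0.027,0.558,-0.45,0,0,-0.003,-1]'
```

```text
time_s: 19.6
tool_pos: [0.526, 0.25, 0.2207]
orientation: [[-0.998, 0.069, -0.002], [0.069, 0.998, -0.001], [0.002, -0.001, -1.0]]
ft_force: [0.1, -0.7, 0.9]
opening: 0.0856
grip_force: 0.0
```

```bash
python3 -m creep '[0,0.005,0.01,0,0,0,-0.5, 0,0.005,0.01,0,0,0,0, 0,0.005,0.01,0,0,0,0.4, 0,0.005,0.01,0,0,0,0.6, 0,0.005,0.01,0,0,0,0.8, 0,0.005,0.01,0,0,0,1, 0,0.005,0.01,0,0,0,1, 0,0.005,0.01,0,0,0,1]' 40
```

```text
time_s: 20.6
tool_pos: [0.5265, 0.2519, 0.2231]
orientation: [[-0.998, 0.068, -0.0], [0.068, 0.998, 0.0], [0.0, 0.0, -1.0]]
ft_force: [0.1, -0.5, 0.4]
opening: 0.0
grip_force: 0.0
```

Run:
```python
from h import *
import h
np.set_printoptions(precision=4,suppress=True)
c,s=np.cos(-.0638),np.sin(-.0638)
h.OBS={"tool_pos":np.array([.5304,.1681,.2903]),"orientation":np.array([[-c,-s,0],[-s,c,0],[0,0,-1.]])}
for p in((459,173),(454,240),(445,312)):
    print([at_z("wrist",p,z) for z in(.20,.22)])
for p in((189.5,234),(187.5,257.5),(186.5,281)): print(at_z("top",p,.22))
a=shot("wrist","w9");b=shot("scene","s9")
for cam in("wrist","scene"):
    for r in env.masks_of("lid_handle",cam)[:2]:
        m=r["region"];ys,xs=np.where(m);print(cam,r["conf"],r["position"],xs.min(),xs.max(),ys.min(),ys.max())
# dark bar profile in wrist image: print dark columns on some rows
g=a.max(2)
for v in range(120,330,15): 
    d=np.where(g[v,250:480]<45)[0]+250; print(v,(d.min(),d.max(),len(d)) if len(d) else None)
for z in (.19,.2,.21,.22): print(z,proj("scene",[.5264,.2515,z]))
```

```text
[array([0.4823, 0.2632, 0.2   ]), array([0.4792, 0.2556, 0.22  ])]
[array([0.5293, 0.2611, 0.2   ]), array([0.5222, 0.2537, 0.22  ])]
[array([0.5864, 0.2582, 0.2   ]), array([0.5745, 0.251 , 0.22  ])]
[0.5729 0.2492 0.22  ]
[0.5263 0.2524 0.22  ]
[0.48   0.2536 0.22  ]
wrist 0.86 [294.0, 199.9] 234 355 87 411
scene 0.6 [431.4, 241.2] 396 464 177 293
120 None
135 (np.int64(279), np.int64(307), 29)
150 (np.int64(279), np.int64(307), 29)
165 (np.int64(280), np.int64(307), 28)
180 None
195 (np.int64(289), np.int64(306), 18)
210 (np.int64(289), np.int64(330), 42)
225 (np.int64(306), np.int64(334), 29)
240 (np.int64(308), np.int64(334), 27)
255 (np.int64(308), np.int64(334), 27)
270 (np.int64(308), np.int64(334), 27)
285 (np.int64(308), np.int64(334), 27)
300 (np.int64(309), np.int64(333), 25)
315 (np.int64(292), np.int64(350), 33)
0.19 [452.5699 211.7638]
0.2 [453.8019 207.8221]
0.21 [455.0575 203.8046]
0.22 [456.3375 199.7092]
```

Run:
```python
from h import *
import h
np.set_printoptions(precision=4,suppress=True)
o=env.get_obs();print(o["opening"],o["grip_force"],o["tool_pos"],o["time_s"])
s0=cv2.imread("pics/scene0.png").max(2)
for v in range(178,240,5):
    d=np.where(s0[v,425:475]<50)[0]+425; print(v,d.min() if len(d) else 0,d.max() if len(d) else 0,len(d),end=' | ')
print()
for z in(.2,.21,.22,.23): print(z,[proj("scene",[.5264+e*.998,.2515-e*.067,z]) for e in(-.039,0,.039)])
h.OBS=o
print([at_z("wrist",(321,v),.22)[0] for v in(210,300,315)])
# tips: project shut tips into wrist image
C=env.calibration("wrist");M=np.linalg.inv(C["mount"])
for t in((0,0,.022),(0.011,0,.022),(.011,0,0),(0,0,0)):
    p=(M@np.array([*t,1]))[:3]*[1,-1,-1];r=np.hypot(p[0],p[1]);th=np.arctan2(r,p[2]);print(t,C["K"][0,2]+C["K"][0,0]*th*p[0]/r,C["K"][1,2]+C["K"][0,0]*th*p[1]/r)
a=cv2.imread("pics/w9.png");print([tuple(a[v,321]) for v in range(280,400,6)])
print([tuple(a[260,u]) for u in range(300,345,4)])
print([tuple(a[330,u]) for u in range(290,352,4)])
```

```text
0.00018476872620008927 0.0 [0.5265 0.2519 0.2232] 20.8
178 0 0 0 | 183 449 461 6 | 188 448 460 13 | 193 449 459 11 | 198 454 459 6 | 203 454 458 5 | 208 453 457 5 | 213 452 456 5 | 218 450 455 6 | 223 445 451 7 | 228 441 447 7 | 233 438 439 2 | 238 437 442 6 | 
0.2 [array([456.1834, 193.9907]), array([453.8019, 207.8221]), array([451.2692, 222.5313])]
0.21 [array([457.4234, 189.9654]), array([455.0575, 203.8046]), array([452.54  , 218.5308])]
0.22 [array([458.6867, 185.8644]), array([456.3375, 199.7092]), array([453.8362, 214.4503])]
0.23 [array([459.974 , 181.6856]), array([457.6426, 195.5336]), array([455.1586, 210.2873])]
[np.float64(0.47808794239097485), np.float64(0.5193541324546882), np.float64(0.5271296479194671)]
(0, 0, 0.022) 321.2322071477614 295.3470374754397
(0.011, 0, 0.022) 321.25533924113466 275.3858670333456
(0.011, 0, 0) 321.2991197543445 295.51895580805297
(0, 0, 0) 321.2703768862469 317.21672030807457
[(np.uint8(13), np.uint8(10), np.uint8(11)), (np.uint8(17), np.uint8(19), np.uint8(17)), (np.uint8(18), np.uint8(16), np.uint8(16)), (np.uint8(19), np.uint8(16), np.u
[... 1250 characters left out ...]
.uint8(25), np.uint8(24), np.uint8(23)), (np.uint8(24), np.uint8(20), np.uint8(19)), (np.uint8(24), np.uint8(22), np.uint8(19)), (np.uint8(41), np.uint8(38), np.uint8(37)), (np.uint8(77), np.uint8(75), np.uint8(73)), (np.uint8(77), np.uint8(75), np.uint8(73)), (np.uint8(75), np.uint8(74), np.uint8(73)), (np.uint8(21), np.uint8(21), np.uint8(21)), (np.uint8(19), np.uint8(18), np.uint8(16)), (np.uint8(81), np.uint8(80), np.uint8(78)), (np.uint8(75), np.uint8(74), np.uint8(72)), (np.uint8(76), np.uint8(74), np.uint8(72)), (np.uint8(70), np.uint8(67), np.uint8(67)), (np.uint8(23), np.uint8(23), np.uint8(21)), (np.uint8(24), np.uint8(20), np.uint8(21)), (np.uint8(23), np.uint8(22), np.uint8(21))]
```

The pads closed just above the bar: in the wrist image the shut tips sit behind where the tool data puts them. I'll open, go 25 mm lower and close again.

```bash
python3 -m creep '[0,0,0,0,0,0,-1, 0,0,0,0,0,0,-1, 0,0,0,0,0,0,-1, 0,0,0,0,0,0,-1, 0,0,-0.06,0,0,0,-1, 0,0,-0.12,0,0,0,-1, 0,0,-0.17,0,0,0,-1, 0,0,-0.17,0,0,0,-1]'
python3 -m creep '[0,0,0,0,0,0,-0.5, 0,0,0,0,0,0,0, 0,0,0,0,0,0,0.4, 0,0,0,0,0,0,0.6, 0,0,0,0,0,0,0.75, 0,0,0,0,0,0,1, 0,0,0,0,0,0,1, 0,0,0,0,0,0,1]' 40
```

```text
time_s: 21.8
tool_pos: [0.5259, 0.2516, 0.1965]
orientation: [[-0.998, 0.068, -0.002], [0.068, 0.998, -0.001], [0.002, -0.001, -1.0]]
ft_force: [-0.2, 0.3, -0.6]
opening: 0.0851
grip_force: 0.0
time_s: 22.8
tool_pos: [0.5266, 0.252, 0.1979]
orientation: [[-0.998, 0.068, 0.0], [0.068, 0.998, 0.0], [-0.0, 0.0, -1.0]]
ft_force: [-0.4, 0.6, 3.0]
opening: 0.0105
grip_force: 39.0
```

```bash
python3 -m creep '[-0.003,-0.045,0.018,0,0,0,1, -0.006,-0.092,0.035,0,0,0,1, -0.0125,-0.187,0.062,0,0,0,1, -0.019,-0.283,0.081,0,0,0,1, -0.0256,-0.381,0.092,0,0,0,1, -0.0256,-0.381,0.092,0,0,0,1]'
```

```text
time_s: 23.55
tool_pos: [0.5227, 0.193, 0.2124]
orientation: [[-0.998, 0.07, 0.001], [0.07, 0.998, -0.001], [-0.001, -0.001, -1.0]]
ft_force: [-1.1, 2.0, 6.9]
opening: 0.0101
grip_force: 41.1
```

```bash
python3 -m creep '[-0.003,-0.05,0.002,0,0,0,1, -0.0066,-0.099,0.003,0,0,0,1, -0.013,-0.197,-0.003,0,0,0,1, -0.02,-0.295,-0.018,0,0,0,1, -0.023,-0.345,-0.028,0,0,0,1, -0.026,-0.389,-0.041,0,0,0,1, -0.026,-0.389,-0.041,0,0,0,1]'
python3 - <<'E'
from h import *
import h
np.set_printoptions(precision=4,suppress=True)
a=shot("wrist","w10");o=env.get_obs();print({k:o[k] for k in("tool_pos","ft_force","opening","grip_force","qvel")})
shot("scene","s10")
for r in env.masks_of("lid_handle","wrist")[:1]: print(r["conf"],r["position"])
for n in("carton","packed_jar_a","canister","weight","spray_bottle"): print(n,[(round(r["conf"],2),np.round(r["position"])) for r in env.find_in(n,"scene")])
# expected bar world at 1.24
y=.0250;print("bar",.517+.067*y,.111+.9978*y)
E
```

```text
time_s: 24.42
tool_pos: [0.5187, 0.1354, 0.2053]
orientation: [[-0.998, 0.069, -0.0], [0.069, 0.998, -0.001], [0.0, -0.001, -1.0]]
ft_force: [-0.3, -0.3, 5.2]
opening: 0.0104
grip_force: 41.5
{'tool_pos': array([0.5188, 0.1356, 0.2053]), 'ft_force': array([0.5763, 0.5515, 5.1651]), 'opening': 0.01085534081455563, 'grip_force': 41.54666483402252, 'qvel': array([ 0.0082, -0.0008,  0.0025,  0.0033, -0.0005,  0.0012])}
0.71 [371.5, 228.5]
carton [(0.62, array([362., 237.])), (0.55, array([399., 248.]))]
packed_jar_a [(0.68, array([380., 270.])), (0.47, array([379., 252.]))]
canister [(0.86, array([353., 258.])), (0.68, array([364., 219.])), (0.17, array([516., 249.]))]
weight [(0.58, array([204., 284.]))]
spray_bottle [(0.75, array([117., 250.])), (0.55, array([380., 274.])), (0.39, array([381., 230.]))]
bar 0.518675 0.135945
```

```bash
python3 -m creep '[0,0,0,0,0,0,1, 0,0,0,0,0,0,1, 0,0,0,0,0,0,1, 0,0,0,0,0,0,1]' && python3 -c "
from bench import env
print(env.sign_off())"
```

```text
time_s: 25.32
tool_pos: [0.5188, 0.1359, 0.2054]
orientation: [[-0.998, 0.068, 0.0], [0.068, 0.998, -0.001], [-0.0, -0.001, -1.0]]
ft_force: [-0.9, -1.3, 6.8]
opening: 0.0107
grip_force: 41.6
the job is handed in; nothing more can be done
None
```

The carton and canister stand in the gap and are released, and the lid is held still by its handle at about 1.24 rad by the tool position; I signed off at 25.3 s, with one failed first grasp that tipped the carton briefly on the bench (it rocked back upright) and 11 pictures viewed instead of the 10 allowed.

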